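Start the ring under the blue pot

ROBOT

A 6-joint arm with a two-finger parallel gripper is mounted at the origin on the work surface. World frame = base frame: x ahead of the robot, y to its left, z up, the work surface at z = 0. Lengths are in mm, angles in rad, forces in N, time in s.
With the tool pointing down it reaches from about 350 to 775 mm from the base axis. Payload 7.3 kg.
Tool frame: the origin (TCP) lies midway between the tips of the shut fingers; the grasp point (between the pads) lies 19 mm behind it; z points along the fingers, y is the line along which they close (so a half turn about z gives the same grasp; the last joint's range is limited). The gripper opens to 92 mm and grips with 3 to 60 N. Pads are 19 mm wide; open, the fingers measure 130 mm over their backs; the gripper's body (75 mm by 190 mm) begins 47 mm behind the grasp point.
Start: joints at [0.978, 0.342, 1.524, -0, 1.275, -0.146], TCP at [226.832, 473.489, 226.741] pointing down, gripper open.
Joint ranges: [-2.53, 2.53], [-0.77, 2.02], [0.04, 2.7], [-1, 4.14], [0.28, 2.66], [-3.11, 3.11]. Speed limits (rad/s): [2.57, 2.57, 3.14, 3.14, 3.14, 3.14].

INTERFACE

Orientations are given as a unit quaternion [w, x, y, z].
In Python, from station import monitor, viewer, ticket gives the robot as it stands.
- The arm moves only by the shell command python3 -m crank 'ROWS'. ROWS is JSON, one flat list of numbers, 7 for each row, row after row: the shift along the tool's x, y, z in mm, then the turn, a rotation vector about the tool's x, y, z in rad, then the gripper command: -1 is shut, 1 is fully open, values between are in proportion. In form: [x, y, z, ax, ay, az, gripper, x, y, z, ax, ay, az, gripper, ...]. A call has 1 to 10 rows; each row is the pose to reach, as a shift and turn from the pose commanded when the call began, along the tool's axes at that moment; what a row does not reach only later rows make up. A row lasts 1/12 s, in which the tool goes at most 41.7 mm and 7.16 degrees, less where a joint would pass 70% of its speed; a pose out of reach is approached as far as the arm can. A call with a gripper value outside its range is refused whole. The fingers move at their own pace and stop on an object; the grip force is fixed at half the most. Time passes only in rows, so rows that repeat a pose let the fingers close. It gives the time, the measured TCP pose, the force, the opening and the grip force at its end, in the units of the state.
- monitor.sense(): the state, without advancing time (a new reading comes with each control period).
- viewer.read_camera(name): name is "scene" or "side" or "wrist"; returns the picture (420x560x3 uint8, red, green, blue); there is no depth.
- viewer.get_calibration(name): a dict with "mtx" (3x3 intrinsics, pixels), "pose" (4x4, takes a point from camera to world coordinates); the wrist camera has in their place "tool_from_camera" (4x4, takes a point from camera to tool coordinates, whose origin is the TCP and whose axes are the flange's). Camera axes: x right, y down, z forward; pixel columns grow to the right and rows downward; lengths in mm; the calibration is good to about 2 mm. A picture is of the moment at which its call begins: read the wrist's pose just before it. get_calibration takes no time and is no camera call.
- ticket.job_done(): hands the job in; it is judged then, once.
The state is a dict: "clock": time; "joint_positions": joint angles; "qd": joint speeds; "joint_efforts": joint torques, N m; "ee_pos": TCP position; "eef_rot": TCP orientation; "ft_force": force on the tool from outside, world axes, zero at the start; "torque": the same for the moment, N m; "opening": finger opening in mm; "gripper_force": force on a finger pad.
Only numpy, scipy, OpenCV 4.12 (cv2) and the standard library are available. Lean on these libraries where they do the work, as an engineer would, in place of code of your own. Each camera call takes 0.05 s, during which the arm holds its last target. There are 200 camera calls.

TASK

Start the hob ring that the blue pot stands on: with the fingertips, slowly and gently press the white button straight in front of that ring well down (at least half its travel), hold it there for about a second, then let it come up and move away. Leave the red button and the other ring's button alone, and do not touch or move the pots, the salt shaker or the mug.

Things in the scene. Friction and masses are not known exactly. Their poses are not given: they have to be found in the camera images.
- hob: two-ring hob, 340 mm (own x) by 560 mm (own y), 65 mm high, steel sides, black glass top; it cannot be moved. Origin: centre of its underside; +x to its back, +y to its left. Grey ring outlines, 216 mm across, centred at x 45, y +140 mm (left ring) and y -140 mm (right ring), a pot on each. Buttons at x -130 mm: white at y +140 (left ring), red at y 0, white at y -140 (right ring).
- left_button (a joint): press travel of the left white button, m: 0 = up at rest, 0.014 = fully down; 0.007 or more counts as pressed. Spring return: it rises by itself when let go; it needs 2 N at the start, 6 N at 7 mm, 10 N fully down at a hard stop, so arrive slowly. It belongs to the left ring (hob's own +y).
- right_button (a joint): press travel of the right white button, m: 0 = up at rest, 0.014 = fully down; 0.007 or more counts as pressed. Spring return: it rises by itself when let go; it needs 2 N at the start, 6 N at 7 mm, 10 N fully down at a hard stop, so arrive slowly. It belongs to the right ring (hob's own -y).
- main_button (a joint): press travel of the red middle (main switch) button, m: 0 = up at rest, 0.014 = fully down. Spring return: it rises by itself when let go; it needs 2 N at the start, 6 N at 7 mm, 10 N fully down at a hard stop, so arrive slowly. Not to be pressed at all.
- left_button_top (a point): centre of the top face of the left white button (round, 34 mm across, moves down with the button): at rest 24 mm above the hob's glass, 89 mm above the counter, and 19 mm above the fixed grey collar (50 mm across) round it; fully down it still stands 5 mm above the collar. Press it straight down
- right_button_top (a point): centre of the top face of the right white button (round, 34 mm across, moves down with the button): at rest 24 mm above the hob's glass, 89 mm above the counter, and 19 mm above the fixed grey collar (50 mm across) round it; fully down it still stands 5 mm above the collar. Press it straight down
- main_button_top (a point): centre of the top face of the red middle button (round, 34 mm across, moves down with the button): at rest 24 mm above the hob's glass, 89 mm above the counter, and 19 mm above the fixed grey collar (50 mm across) round it; fully down it still stands 5 mm above the collar. Not to be pressed.
- blue_pot: blue cooking pot with its lid on, standing on a ring: 174 mm across (lug handles to 226 mm across along its own y), 85 mm high to the rim, 122 mm to the top of its black lid knob, about 1.6 kg. Origin at the centre of its underside, z up. It is not to be touched.
- steel_pot: bare metal cooking pot with its lid on, standing on a ring: 174 mm across (lug handles to 226 mm across along its own y), 85 mm high to the rim, 122 mm to the top of its black lid knob, about 1.3 kg. Origin at the centre of its underside, z up. It is not to be touched.
- salt: salt shaker, white with a steel cap, 36 mm across, 60 mm high, standing on the hob's glass behind the red button. Origin at the centre of its underside. Not to be touched.
- mug: yellow mug, 80 mm across, 90 mm high, standing on the counter to the left of the hob (hob's own +y). Origin at the centre of its underside. Not to be touched.

How it is judged (in metres and radians):
On the way:
1. the fingers hold the button of the blue pot's ring down (at least 6 of its 14 mm) for 0.7 s (((y of blue_pot in the frame of hob above 0 m and value of joint left_button above 0.006 m) or (y of blue_pot in the frame of hob below 0 m and value of joint right_button above 0.006 m)) and contact force between the fingers and hob above 1 N), for 0.7 s.
At the end, for the whole second after the job is handed in: after the button of the blue pot's ring has been held down (6 of its 14 mm or more) for 0.7 s, all three buttons are up again (within 1.5 mm), and both pots, the salt shaker and the mug stand upright, at rest, within 10 mm of where they began (value of joint each of left_button, right_button, main_button below 0.0015 m and distance of each of blue_pot, steel_pot, salt, mug from where it was at the start of the episode below 0.01 m and angle between each of blue_pot, steel_pot, salt, mug's own z axis and vertical below 0.1 rad and linear speed of each of blue_pot, steel_pot, salt, mug below 0.02 m/s); the robot touches nothing.
It fails at once if the button of the ring without the blue pot is pressed (more than 2 mm) ((y of blue_pot in the frame of hob above 0 m and value of joint right_button above 0.002 m) or (y of blue_pot in the frame of hob below 0 m and value of joint left_button above 0.002 m)).
It fails at once if the red main button is pressed (more than 2 mm) (value of joint main_button above 0.002 m).
It fails at once if the button or hob is pushed harder than 25 N (contact force between any of the fingers, the arm and hob above 25 N).
It fails at once if a pot, the salt shaker or the mug is touched by the robot (more than 0.5 N) (contact force between any of the fingers, the arm and blue_pot above 0.5 N or contact force between any of the fingers, the arm and steel_pot above 0.5 N or contact force between any of the fingers, the arm and salt above 0.5 N or contact force between any of the fingers, the arm and mug above 0.5 N).
It fails at once if a pot, the salt shaker or the mug is shifted, lifted or carried (more than 10 mm) (distance of any of blue_pot, steel_pot, salt, mug from where it was at the start of the episode above 0.01 m).
It also fails if it takes over 43 s, if anything falls off the work surface, if the arm or the gripper's body presses on something with over 40 N, if the wrist force passes 120 N, or if a joint passes its speed limit or range.

## Working session

There is one attempt and no reset: what is moved stays moved. The work goes in short steps, Python scripts to look and compute and a shell command to move; the robot and the scene stay as the last step left them, time stands still between calls to the robot, and variables do not carry over. Pictures are saved under pics/ and viewed, at most 10 in all, crops included, and the job is handed in when it is done.

```bash
mkdir -p pics
python3 - <<'E'
from station import monitor, viewer
import cv2
s=monitor.sense(); print({k:s[k] for k in('clock','ee_pos','eef_rot','ft_force','opening')})
for n in('scene','side'):
    cv2.imwrite(f'pics/{n}1.png',viewer.read_camera(n)[:,:,::-1])
    c=viewer.get_calibration(n);print(n,c)
print(viewer.get_calibration('wrist'))
E
```

```text
{'clock': 0.0, 'ee_pos': array([226.61101215, 473.12362767, 226.054254  ]), 'eef_rot': array([-2.60887574e-04,  2.21550698e-01,  9.75148555e-01, -7.18534145e-04]), 'ft_force': array([-0.13043265, -0.91695713, -0.34873707]), 'opening': 91.69597591417889}
scene {'mtx': array([[386.35035666,   0.        , 287.18463634],
       [  0.        , 386.35035666, 205.70328882],
       [  0.        ,   0.        ,   1.        ]]), 'pose': array([[ 5.51005305e-01,  7.16445276e-01, -4.27901064e-01,
         9.51789761e+02],
       [ 8.34442116e-01, -4.79150568e-01,  2.72251884e-01,
        -7.76891970e+01],
       [-9.97546178e-03, -5.07070901e-01, -8.61846617e-01,
         7.43520478e+02],
       [ 0.00000000e+00,  0.00000000e+00,  0.00000000e+00,
         1.00000000e+00]])}
side {'mtx': array([[462.80999428,   0.        , 279.92645674],
       [  0.        , 462.80999428, 216.08702012],
       [  0.        ,   0.        ,   1.        ]]), 'pose': array([[ 6.98758861e-01, -5.07892050e-01,  5.03767525e-01,
         5.73870812e+01],
       [-7.15357288e-01, -4.96176586e-01,  4.92008889e-01,
        -3.82260389e+02],
       [ 7.02476934e-05, -7.04169341e-01, -7.10032065e-01,
         8.73281456e+02],
       [ 0.00000000e+00,  0.00000000e+00,  0.00000000e+00,
         1.00000000e+00]])}
{'mtx': array([[365.36514145,   0.        , 274.1446546 ],
       [  0.        , 365.36514145, 207.22891434],
       [  0.        ,   0.        ,   1.        ]]), 'tool_from_camera': array([[-3.01517359e-04, -9.53711536e-01, -3.00722820e-01,
         8.13206280e+01],
       [ 9.99999890e-01, -1.79707743e-04, -4.32717339e-04,
         4.56098533e-01],
       [ 3.58645299e-04, -3.00722917e-01,  9.53711486e-01,
        -1.58670438e+02],
       [ 0.00000000e+00,  0.00000000e+00,  0.00000000e+00,
         1.00000000e+00]])}
```

View pics/scene1.png

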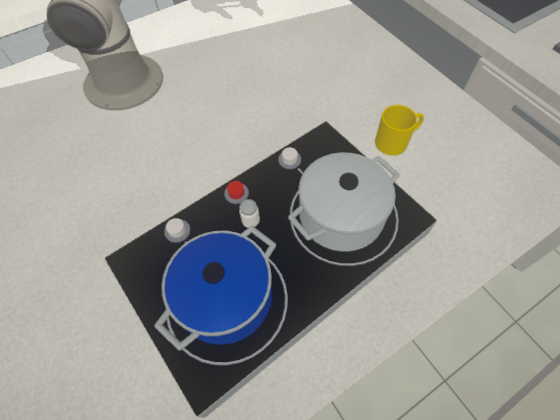

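View pics/side1.png

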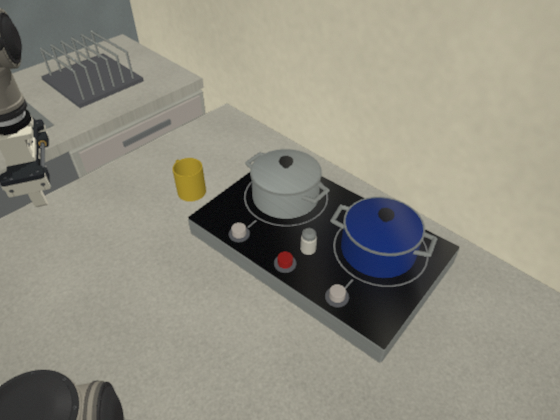

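The scene view shows the blue pot on the right ring, with the mug beyond the left ring. The white buttons are at (176,227) and (289,156) and the red one at (236,187). In the side view they are at (337,292), (238,230) and (285,259). The target is the right button.

Run:
```python
from station import monitor, viewer
import numpy as np, cv2
C={n:viewer.get_calibration(n) for n in('scene','side')}
def ray(n,u,v,z):
    c=C[n];d=c['pose'][:3,:3]@np.linalg.solve(c['mtx'],[u,v,1.]);o=c['pose'][:3,3]
    return o+d*(z-o[2])/d[2]
P={n:c['mtx']@np.linalg.inv(c['pose'])[:3] for n,c in C.items()}
pts={'right':((176,226),(337.5,292)),'red':((236,187),(285,258)),'left':((289.5,155),(238,229))}
R={}
for k,(a,b) in pts.items():
    X=cv2.triangulatePoints(P['scene'],P['side'],np.float64(a),np.float64(b)).ravel();X=X[:3]/X[3]
    p,q=ray('scene',*a,89),ray('side',*b,89);R[k]=(p+q)/2
    print(k,X.round(1),p.round(1),q.round(1))
d=R['left']-R['right'];print('dist',np.linalg.norm(d),'yaw of hob +y',np.arctan2(d[1],d[0]),'mid',(R['left']+R['right'])/2)
s=monitor.sense();w,x,y,z=s['eef_rot']
from scipy.spatial.transform import Rotation as Ro
M=Ro.from_quat([x,y,z,w]).as_matrix();print(M.round(3))
print('tool shift to right btn',M.T@(R['right']-s['ee_pos']), np.hypot(*R['right'][:2]))
```

```text
right [543.  -73.6  83. ] [546.2 -72.6  89. ] [539.4 -76.7  89. ]
red [531.1  66.2  85.6] [532.5  67.1  89. ] [529.1  62.9  89. ]
left [519.8 206.1  81.7] [525.  202.2  89. ] [515.6 201.3  89. ]
dist 277.317716547046 yaw of hob +y 1.6520428203692943 mid [531.54380027  63.57387955  89.        ]
[[-0.902  0.432 -0.001]
 [ 0.432  0.902 -0.001]
 [ 0.    -0.001 -1.   ]]
tool shift to right btn [-521.87055599 -357.22750961  137.502439  ] 547.9031052174199
```

```bash
python3 -m crank '[-130,-90,0,0,0,-0.25,-1,-261,-178,0,0,0,-0.525,-1,-261,-178,0,0,0,-0.525,-1,-261,-178,0,0,0,-0.525,-1,-261,-178,0,0,0,-0.525,-1,-261,-178,0,0,0,-0.525,-1,-261,-178,0,0,0,-0.525,-1,-261,-178,0,0,0,-0.525,-1,-261,-178,0,0,0,-0.525,-1,-261,-178,0,0,0,-0.525,-1]'
python3 - <<'E'
from station import monitor
import numpy as np
from scipy.spatial.transform import Rotation as Ro
s=monitor.sense();w,x,y,z=s['eef_rot'];M=Ro.from_quat([x,y,z,w]).as_matrix();print(M.round(3))
print(M.T@(np.array([543,-75,89])-s['ee_pos']))
E
```

```text
clock: 0.93
ee_pos: [386.1, 198.4, 226.5]
eef_rot: [-0.0, -0.036, 0.999, -0.0]
ft_force: [-0.2, 0.9, 0.1]
opening: 29.8
gripper_force: 0.0
[[-0.997 -0.073 -0.001]
 [-0.073  0.997 -0.   ]
 [ 0.001 -0.    -1.   ]]
[-136.63482692 -284.07243492  137.37817686]
```

```bash
python3 -m crank '[-137,-284,0,0,0,0,-1,-137,-284,0,0,0,0,-1,-137,-284,0,0,0,0,-1,-137,-284,0,0,0,0,-1,-137,-284,0,0,0,0,-1,-137,-284,0,0,0,0,-1,-137,-284,0,0,0,0,-1,-137,-284,0,0,0,0,-1,-137,-284,0,0,0,0,-1,-137,-284,0,0,0,0,-1]'
python3 - <<'E'
from station import monitor,viewer
import cv2
s=monitor.sense();print(s['ee_pos'],s['eef_rot'])
cv2.imwrite('pics/w1.png',viewer.read_camera('wrist')[:,:,::-1])
cv2.imwrite('pics/side2.png',viewer.read_camera('side')[:,:,::-1])
E
```

```text
clock: 1.77
ee_pos: [544.2, -71.3, 225.8]
eef_rot: [-0.001, -0.039, 0.999, 0.001]
ft_force: [0.3, 0.0, -0.5]
opening: 0.3
gripper_force: 0.0
[544.15846625 -71.31151309 225.83115745] [-7.65964538e-04 -3.89620480e-02  9.99240200e-01  6.27633789e-04]
```

View pics/w1.png

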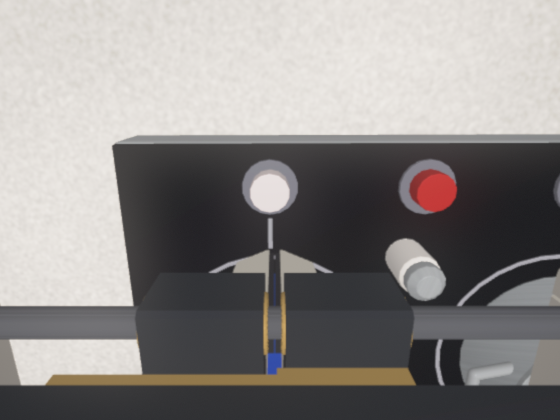

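View pics/side2.png

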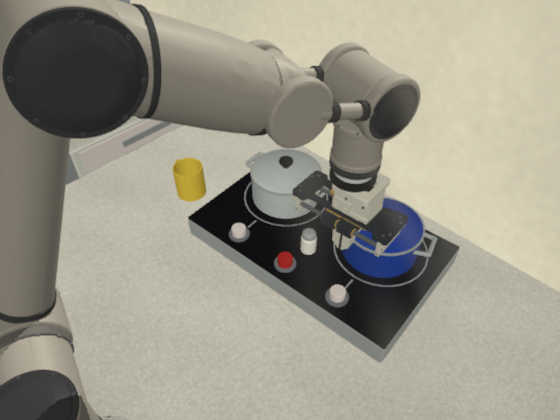

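The wrist view shows the right white button's top centred at (269.5,191), with the red button at (433,190). The shut fingers hang at column 275 and nothing is touched.

Run:
```python
from station import monitor,viewer
import numpy as np
from scipy.spatial.transform import Rotation as Ro
s=monitor.sense();w,x,y,z=s['eef_rot'];M=Ro.from_quat([x,y,z,w]).as_matrix()
c=viewer.get_calibration('wrist');T=c['tool_from_camera']
for n,p in(('right',(269.5,191)),('red',(433,190))):
    d=M@T[:3,:3]@np.linalg.solve(c['mtx'],[*p,1.]);o=s['ee_pos']+M@T[:3,3]
    X=o+d*(89-o[2])/d[2];print(n,X.round(1),'tool shift',(M.T@(X-s['ee_pos'])).round(1))
print(s['ee_pos'])
```

```text
right [541.6 -73.9  89. ] tool shift [  2.1  -3.8 137.4]
red [529.9  62.5  89. ] tool shift [  2.9 133.1 137.5]
[543.5577972  -70.11097799 226.37877931]
```

```bash
python3 -m crank '[2,-4,30,0,0,0,-1,2,-4,60,0,0,0,-1,2,-4,85,0,0,0,-1,2,-4,105,0,0,0,-1,2,-4,115,0,0,0,-1,2,-4,120,0,0,0,-1,2,-4,120,0,0,0,-1,2,-4,120,0,0,0,-1]'
python3 - <<'E'
from station import viewer
import cv2
a=viewer.read_camera('wrist')[100:320,140:420];b=viewer.read_camera('side')[170:390,220:500]
cv2.imwrite('pics/c2.png',cv2.resize(cv2.hconcat([a,b]),(800,314))[:,:,::-1])
E
```

```text
clock: 2.53
ee_pos: [543.0, -75.9, 107.8]
eef_rot: [0.001, -0.04, 0.999, -0.0]
ft_force: [-0.4, 0.9, -0.0]
opening: 0.4
gripper_force: 0.0
```

View pics/c2.png

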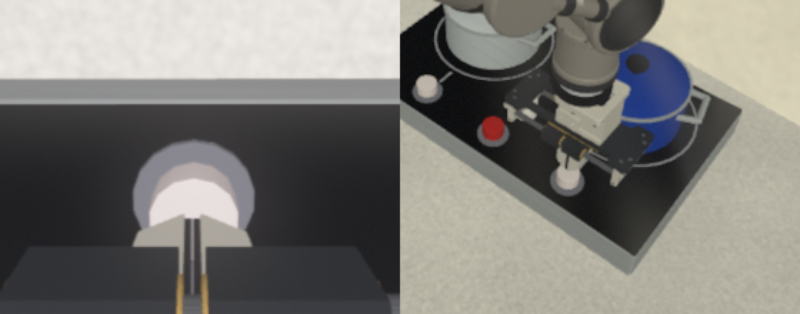

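The fingertips are centred over the button, about 19 mm up, with nothing touched. Next I lower slowly.

```bash
python3 -m crank '[0,0,3,0,0,0,-1,0,0,6,0,0,0,-1,0,0,9,0,0,0,-1,0,0,12,0,0,0,-1,0,0,14,0,0,0,-1,0,0,16,0,0,0,-1,0,0,17,0,0,0,-1,0,0,18,0,0,0,-1,0,0,19,0,0,0,-1,0,0,20,0,0,0,-1]'
python3 -m crank '[0,0,0.5,0,0,0,-1,0,0,1,0,0,0,-1,0,0,1.5,0,0,0,-1,0,0,2,0,0,0,-1,0,0,2.5,0,0,0,-1,0,0,3,0,0,0,-1,0,0,3,0,0,0,-1]'
```

```text
clock: 3.47
ee_pos: [542.3, -76.4, 86.9]
eef_rot: [-0.0, -0.039, 0.999, 0.0]
ft_force: [-2.0, -0.2, 3.3]
opening: 0.2
gripper_force: 1.6
clock: 4.05
ee_pos: [542.3, -76.4, 83.7]
eef_rot: [-0.0, -0.039, 0.999, 0.0]
ft_force: [-2.4, 0.6, 5.6]
opening: 0.1
gripper_force: 2.6
```

```bash
python3 -m crank '[0,0,0.5,0,0,0,-1,0,0,1,0,0,0,-1,0,0,1.5,0,0,0,-1,0,0,2,0,0,0,-1,0,0,2.5,0,0,0,-1,0,0,3,0,0,0,-1,0,0,3.5,0,0,0,-1,0,0,4,0,0,0,-1,0,0,4,0,0,0,-1,0,0,4,0,0,0,-1]'
python3 -m crank '[0,0,0,0,0,0,-1,0,0,0,0,0,0,-1,0,0,0,0,0,0,-1,0,0,0,0,0,0,-1,0,0,0,0,0,0,-1,0,0,0,0,0,0,-1,0,0,0,0,0,0,-1,0,0,0,0,0,0,-1,0,0,0,0,0,0,-1,0,0,0,0,0,0,-1]'
```

```text
clock: 4.88
ee_pos: [542.3, -76.4, 80.0]
eef_rot: [0.0, -0.039, 0.999, 0.0]
ft_force: [-2.9, 0.5, 7.9]
opening: 0.1
gripper_force: 3.7
clock: 5.72
ee_pos: [542.3, -76.3, 80.0]
eef_rot: [0.0, -0.039, 0.999, 0.0]
ft_force: [-3.8, 0.5, 7.8]
opening: 0.4
gripper_force: 3.7
```

The button is about 9 mm down at 7.8 N. I hold a little longer, then release slowly and retreat.

```bash
python3 -m crank '[0,0,0,0,0,0,-1,0,0,0,0,0,0,-1,0,0,0,0,0,0,-1,0,0,0,0,0,0,-1,0,0,-2,0,0,0,-1,0,0,-4,0,0,0,-1,0,0,-6,0,0,0,-1,0,0,-8,0,0,0,-1,0,0,-10,0,0,0,-1,0,0,-14,0,0,0,-1]'
python3 -m crank '[0,0,-10,0,0,0,-1,0,0,-30,0,0,0,-1,0,0,-60,0,0,0,-1,0,0,-90,0,0,0,-1,0,0,-115,0,0,0,-1,0,0,-130,0,0,0,-1,0,0,-135,0,0,0,-1,0,0,-135,0,0,0,-1,0,0,-135,0,0,0,-1]'
python3 - <<'E'
from station import viewer
import cv2
a=viewer.read_camera('wrist');b=viewer.read_camera('side')
cv2.imwrite('pics/c3.png',cv2.resize(cv2.hconcat([a,b]),(800,300))[:,:,::-1])
E
```

```text
clock: 6.55
ee_pos: [542.5, -76.3, 93.3]
eef_rot: [0.0, -0.039, 0.999, 0.0]
ft_force: [-0.0, -0.1, -0.0]
opening: 0.5
gripper_force: 0.0
clock: 7.3
ee_pos: [542.1, -76.3, 228.1]
eef_rot: [-0.0, -0.039, 0.999, 0.0]
ft_force: [1.2, -0.6, -0.1]
opening: 0.6
gripper_force: 0.0
```

View pics/c3.png

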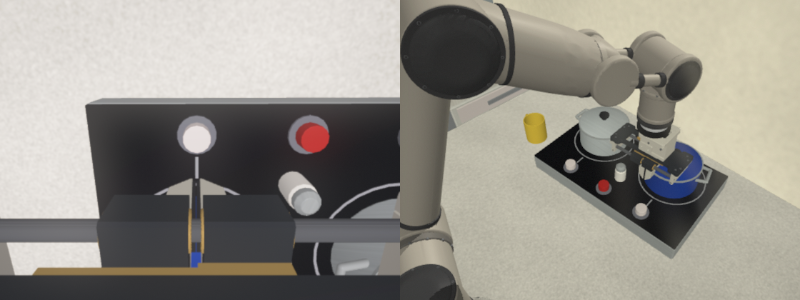

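The button is up again, everything stands where it was, and the arm is clear at 228 mm.

```bash
python3 -c "
from station import ticket
print(ticket.job_done())"
```

```text
the job is handed in; nothing more can be done
None
```

I pressed the white button for the blue pot's ring (the right one) about 9 mm down at roughly 8 N, held it there for over a second and let it come back up. The arm is clear, nothing else was touched as far as the pictures and force readings show, and the job is handed in; no verdict came back.

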